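Close the biscuit tester and start it

ROBOT

A 6-joint arm with a two-finger parallel gripper is mounted at the origin on the work surface. World frame = base frame: x ahead of the robot, y to its left, z up, the work surface at z = 0. Lengths are in m, angles in degrees, forces in N, time in s.
With the tool pointing down it reaches from about 0.25 to 0.725 m from the base axis. Payload 9.7 kg.
Tool frame: the origin (TCP) lies midway between the tips of the shut fingers; the grasp point (between the pads) lies 19 mm behind it; z points along the fingers, y is the line along which they close (so a half turn about z gives the same grasp; the last joint's range is limited). The gripper opens to 85 mm and grips with 20 to 120 N. Pads are 22 mm wide; open, the fingers measure 114 mm over their backs; the gripper's body (76 mm by 85 mm) begins 54 mm behind the grasp point. The pads swing forward as they close: fully open they stand 13 mm farther back than shut.
Start: joints at [72.479, 4.979, 10.078, 95.1, 0, 90], TCP at [0.166, 0.524, 0.231] pointing down, gripper open.
Joint ranges: [-179.16, 179.16], [-48.56, 103.87], [-65.8, 70.77], [-126.05, 130.52], [-82.76, 87.17], [-180, 180]. Speed limits (degrees/s): [127.2, 127.2, 147.25, 180, 180, 180].

INTERFACE

Orientations are given as [roll, pitch, yaw] about the fixed x, y, z axes, in that order (R = Rz(yaw) Ry(pitch) Rx(roll)).
In Python, from workcell import readout, imaging, bot, spotter gives the robot as it stands.
- The arm moves only by the shell command python3 -m jog 'ROWS' [FORCE]. ROWS is JSON, a list of rows, each an object with "rotation": the turn, a rotation vector about the world's x, y, z in degrees, a list of three; "translation": the shift along the world's x, y, z in mm, a list of three; "grip": the finger opening in mm, from 0 to 85.4. In form: [{"rotation": [wx, wy, wz], "translation": [dx, dy, dz], "grip": grip}, ...]. A call has 1 to 20 rows; each row is the pose to reach, as a shift and turn from the pose commanded when the call began; what a row does not reach only later rows make up. A row lasts 1/10 s, in which the tool goes at most 50 mm and 8.59 degrees, less where a joint would pass 70% of its speed; a pose out of reach is approached as far as the arm can. A call with a gripper value outside its range is refused whole. The fingers move at their own pace and stop on an object; FORCE is the grip in N (left out, the last holds). Time passes only in rows, so rows that repeat a pose let the fingers close. It gives the time, the measured TCP pose, the force, the opening and the grip force at its end, in the units of the state.
- readout.get_obs(): the state, without advancing time (a new reading comes with each control period).
- imaging.camera(name): name is "side" or "top"; returns (picture, depth): 420x560x3 uint8, red, green, blue; 420x560 float32, m along the optical axis (not along the pixel's ray), 0 where there is no reading.
- imaging.camera_info(name): a dict with "vertical_fov" (degrees; the focal length in pixels is half the picture's height over the tangent of half this angle, whatever the lens; pixels are square), "cx", "cy" (the principal point, pixels), "k1" (the pictures are not rectified: a ray, as slopes to the right and down, at radius r is drawn at 1 + k1 r^2 times it, then the intrinsics apply), "extrinsics" (4x4, takes a point from camera to world coordinates). Camera axes: x right, y down, z forward; pixel columns grow to the right and rows downward; lengths in m; the calibration is good to about 2 mm. A picture is of the moment at which its call begins. camera_info takes no time and is no camera call.
- bot.job_done(): hands the job in; it is judged then, once.
Trained networks look in the newest picture that a camera, given by its name, has taken for a name from the list of things; names that differ only in an ending like _2 or _b are one class to them, and where a whole thing is asked for, a point or a joint stands for the part that bears it (a point fixed in the world has none). Each returns a list of dicts, best first, with "confidence" (0 to 1); they miss things now and then, are a little off and sometimes report something else, mostly with a low value. They report only what shows in the picture. A call takes as long as a camera call. They do not tell look-alikes from the thing itself.
- spotter.spot_in(camera, target): "box" ([centre column, centre row, width, height] in pixels, round what is visible of it).
- spotter.mark_of(camera, target): "uv" ([column, row] in pixels: a listed point, or the origin of a listed thing).
The state is a dict: "time": time; "q": joint angles; "qd": joint speeds; "joint_efforts": joint torques, N m; "ee_pos": TCP position; "tcp_rot": TCP orientation; "wrist_force": force on the tool from outside, world axes, zero at the start; "torque": the same for the moment, N m; "opening": finger opening in m; "grasp_force": force on a finger pad.
Only numpy, scipy, OpenCV 4.12 (cv2) and the standard library are available. Lean on these libraries where they do the work, as an engineer would, in place of code of your own. Each camera call takes 0.05 s, during which the arm holds its last target. There are 200 camera calls.

TASK

The biscuit tester has been left open with two samples in its tray. Using only your fingertips, push the sample tray fully home, then swing the tester's door fully shut over it, and then press the start button on the separate control box all the way down and let it come back up. Do not pick anything up, do not touch the biscuits, and leave the other things on the bench where they are.

Things in the scene. Friction and masses are not known exactly. Their poses are not given: they have to be found in the camera images.
- tester: Low white benchtop tester, fixed: 260 mm deep (x), 220 wide (y), flat top 100 mm above the bench, with a 45 mm high grey console on its far part (from 180 mm behind the front). Origin: middle of the front's lower edge, at bench height; x points from the front into the machine, y to the door's hinge side, z up. Front opening: 154 mm wide, centred, 20 to 87 mm above the bench.
- sample_tray (a joint): Flat metal sample tray that slides straight in and out of the front along the tester's x: 0 = fully home, at most 0.12 m drawn out towards the robot. Stiff slide (about 1.5 N, no spring), stays where it is left. It must be home before the door is swung in.
- tray_front (a point): Middle of the outer face of the tray's upright front plate, 52 mm above the bench (moves with the tray). The plate is plain, 140 mm wide, 6 mm thick, from 22 to 82 mm above the bench; at home its outer face stands 6 mm proud of the tester's front.
- tester_door (a joint): Side-hung white door: 0 = fully shut over the front, 1.57 = straight out, at most 2.1 rad. Upright hinge at the front's +y edge. About 0.1 N m friction, no spring: stays where left. Panel reaches 180 mm from the hinge, 6 mm thick plus an 8 mm rubber seal inside, 12 to 95 mm above the bench. An upright steel bow handle, 24 mm proud, is on the outer face 160 mm from the hinge.
- door_hinge (a point): Point on the door's hinge axis (in the panel's mid-plane), 54 mm above the bench, 16 mm in front of the tester's front and 90 mm to +y of its middle. Axes are the door's: -y runs along the panel to its free edge, -x points out of the outer face (the one to push on to shut it); door shut, they match the tester's.
- door_push (a point): A point on the door's outer face, 110 mm from the hinge axis, 54 mm above the bench: clear of the handle and a good place to push. Same axes as door_hinge.
- control_box: Plain grey control box, fixed to the bench, 80 x 80 mm and 40 mm high, to the right or the left of the tester. Origin: centre of its underside, z up. The start button sits in the middle of its top.
- start_button (a joint): The round black spring push button on the control box: 0 = up, 0.006 m = fully down (about 5 N); springs back when let go. Counts as pressed beyond 0.0045.
- start_button_top (a point): Centre of the button's top, 58 mm above the bench when up; the button is 36 mm across, is pressed straight down and stands in a 52 mm dark steel collar whose top is 6 mm below the button's.
- biscuit0: A round biscuit, 54 mm across, 11 mm thick, lying loose on the tray's floor (28 mm above the bench) on the +y side. Origin: centre of its underside. Not to be touched; it rides in with the tray.
- biscuit1: A second, equal biscuit on the -y side of the tray.
- tub: Bystander: closed white tub, 80 mm across, 70 mm high, on the other side of the tester than the control box. Origin: centre of underside.
- jar: Bystander: small sample jar, 50 mm across, 75 mm high, standing just to the -y side of the drawn-out tray. Origin: centre of underside.
- tape: Bystander: roll of clear tape, 64 mm across, 20 mm high, lying on top of the tester. Origin: centre of underside.
- weight: Bystander: steel calibration weight with a knob, 44 mm across, 58 mm high, on the left towards the robot. Origin: centre of underside.
- marker: Bystander: marker pen, 130 x 14 x 14 mm, lying on the right towards the robot. Origin: middle of its underside, x along it.
Things that resemble listed ones, but are neither listed nor needed, are in the scene too. What is shaped like the biscuit1 but pink or yellow is not meant. Leave any pink look-alike of the control_box alone.

How it is judged:
By the outcome, as a careful person would: the job done as asked, in the order asked, and still so for the second after the job is handed in, with the robot touching nothing.
It also fails if it takes over 64 s, if anything falls off the work surface, if the arm or the gripper's body presses on something with over 40 N, if the wrist force passes 120 N, or if a joint passes its speed limit or range.

## Working session

There is one attempt and no reset: what is moved stays moved. The work goes in short steps, Python scripts to look and compute and a shell command to move; the robot and the scene stay as the last step left them, time stands still between calls to the robot, and variables do not carry over. Pictures are saved under pics/ and viewed, at most 10 in all, crops included, and the job is handed in when it is done.

```bash
mkdir -p pics
cat > h.py <<'E'
import numpy as np, cv2
from workcell import readout, imaging, bot, spotter
def ray(cam,u,v):
    i=imaging.camera_info(cam); f=210/np.tan(np.radians(i["vertical_fov"])/2)
    d=np.array([(u-i["cx"])/f,(v-i["cy"])/f]); s=d.copy()
    for _ in range(20): s=d/(1+i["k1"]*(s@s))
    E=np.array(i["extrinsics"]); return E[:3,3],E[:3,:3]@np.array([s[0],s[1],1.])
def atz(cam,uv,z):
    o,r=ray(cam,*uv); return o+r*(z-o[2])/r[2]
def atd(cam,uv,depth):
    o,r=ray(cam,*uv); u,v=map(int,np.round(uv)); p=depth[v-1:v+2,u-1:u+2]; p=p[p>0]
    return o+r*np.median(p)
E
python3 - <<'E'
from h import *
for c in("top","side"):
    p,d=imaging.camera(c); cv2.imwrite(f"pics/{c}0.png",p[:,:,::-1]); np.save(f"{c}0.npy",d)
Z=dict(tester=0,tray_front=.052,door_hinge=.054,door_push=.054,control_box=0,start_button_top=.058,biscuit0=.028,biscuit1=.028,tub=0,jar=0,tape=.1,weight=0,marker=0)
for n,z in Z.items():
  for c in("top","side"):
    for m in spotter.mark_of(c,n)[:3]:
        print(n,c,np.round(m["uv"]),round(m["confidence"],2),np.round(atz(c,m["uv"],z),3))
print(readout.get_obs())
E
```

```text
tester top [272. 181.] 0.7 [0.626 0.052 0.   ]
tester side [241. 240.] 0.63 [0.628 0.054 0.   ]
tester side [398. 197.] 0.51 [ 0.346 -0.264 -0.   ]
tray_front top [262. 220.] 0.75 [0.515 0.074 0.052]
tray_front side [242. 241.] 0.66 [0.598 0.086 0.052]
tray_front side [395. 198.] 0.31 [ 0.346 -0.203  0.052]
door_hinge top [234. 180.] 0.95 [0.619 0.154 0.054]
door_hinge side [222. 258.] 0.88 [0.611 0.147 0.054]
door_push top [290. 131.] 0.63 [0.759 0.002 0.054]
door_push top [218. 218.] 0.57 [0.518 0.194 0.054]
door_push side [171. 352.] 0.5 [0.573 0.36  0.054]
control_box top [180. 132.] 0.96 [0.761 0.32  0.   ]
control_box top [161. 200.] 0.69 [0.567 0.365 0.   ]
control_box side [119. 305.] 0.71 [0.758 0.321 0.   ]
control_box side [182. 365.] 0.57 [0.562 0.358 0.   ]
start_button_top top [159. 201.] 0.49 [0.558 0.355 0.058]
start_button_top top [171. 128.] 0.41 [0.762 0.332 0.058]
start_button_top top [263. 220.] 0.27 [0.515 0.071 0.058]
start_button_top side [173. 350.] 0.87 [0.571 0.357 0.058]
start_button_top side [111. 288.] 0.6 [0.762 0.315 0.058]
biscuit0 top [280. 192.] 0.8
[... 1180 characters left out ...]
. 232.] 0.56 [ 0.465 -0.064  0.   ]
{'time': 1.4, 'q': array([7.24792268e+01, 4.97877596e+00, 1.00788024e+01, 9.50983990e+01,
       1.49056630e-04, 9.00007458e+01]), 'qd': array([ 0.00753518,  0.05509814,  0.03872667,  0.00879576, -0.01412557,
        0.02318442]), 'joint_efforts': array([ 5.07030752e-03, -5.20100355e+01,  4.64858365e+01,  1.64817684e-03,
        2.02253250e-04, -1.22133190e-05]), 'ee_pos': array([0.16558014, 0.52449244, 0.23129061]), 'tcp_rot': array([ 1.79998373e+02, -1.49077814e-04,  1.62478481e+02]), 'wrist_force': array([-0.35723706,  0.77534136,  0.71977112]), 'torque': array([-0.00976243, -0.04509046, -0.0022309 ]), 'grasp_force': 0.0, 'opening': 0.08521123370040304}
```

Run:
```python
import cv2
t=cv2.imread("pics/top0.png");s=cv2.imread("pics/side0.png")
cv2.imwrite("pics/a.png",cv2.resize(t[90:310,130:450],(800,550),interpolation=cv2.INTER_CUBIC))
cv2.imwrite("pics/b.png",cv2.resize(s[120:420,80:480],(800,600),interpolation=cv2.INTER_CUBIC))
```

```text
(no output)
```

View pics/a.png

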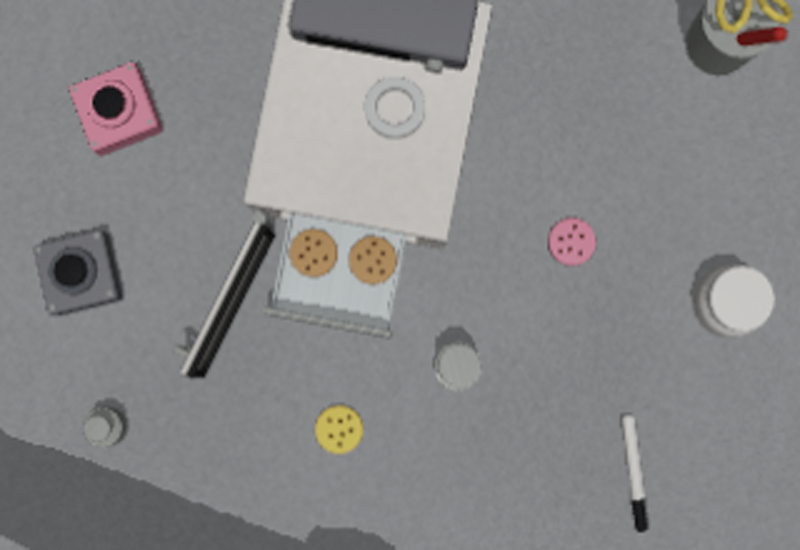

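View pics/b.png

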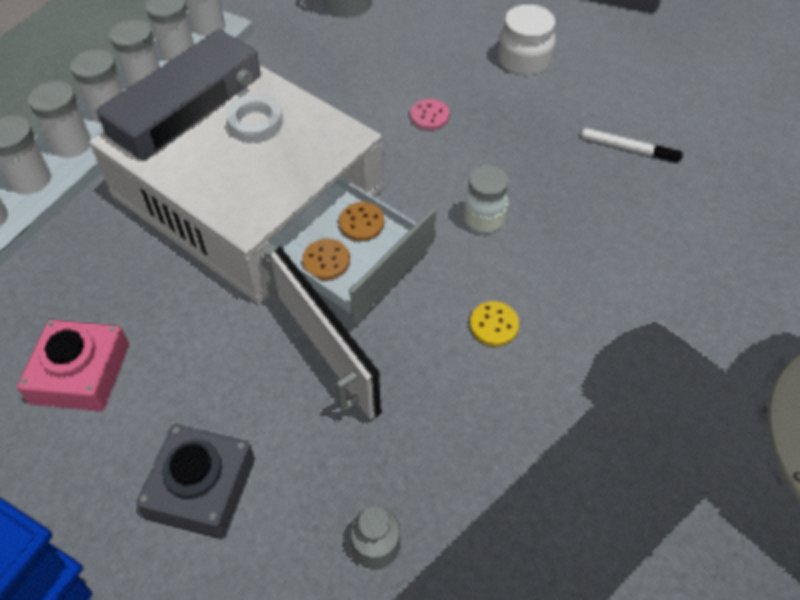

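The top crop shows the boxes at full-image pixels (175,132), pink, and (160,200), grey; the grey one is the target. It also shows the tray plate near (261,219), the biscuits on the tray, and the pink and yellow discs at (359,187) and (265,262), which I'll ignore. The door runs from its hinge at (237,180) to its free edge at (205,239), and the jar is at (313,236). The close crops confirm the choice: grey box with a black button in a dark collar.

Run:
```python
from h import *
o=lambda x,y:(x/2.5+130,y/2.5+90)
P=lambda n,x,y,z:(print(n,np.round(atz("top",o(x,y),z),4)),atz("top",o(x,y),z))[1]
a=P("frontL",247,205,.1);b=P("frontR",446,242,.1)
c=P("plateL",268,313,.082);d=P("plateR",390,333,.082)
h=P("doorhinge",263,224,.095);e=P("doorfree outer",183,374,.095);P("doorfree inner",205,376,.095)
P("btn",72,271,.058);P("jar",459,366,.075);P("weight",103,427,.058);P("handle",182,348,.07)
for p,q in((a,b),(c,d)): v=p-q;print("yaw",np.degrees(np.arctan2(-v[0],v[1])),np.hypot(v[0],v[1]))
v=e-h;print(np.degrees(np.arctan2(v[1],v[0])))
D=np.load("top0.npy");S=np.load("side0.npy")
print("btn side",atd("side",(80+190/2,120+463/2),S),"btn top",atd("top",o(72,271),D))
# depth cloud of door and plate
for cam,dep in(("top",D),("side",S)):
    pts=np.array([atd(cam,(u,v),dep) for v in range(110,400,1) for u in range(110,330,1) if dep[v,u]>0])
    np.save(cam+"pts.npy",pts)
    m=(abs(pts[:,2]-.1)<.004)&(pts[:,0]>.5)&(pts[:,0]<.78)&(abs(pts[:,1]-.05)<.17)
    q=pts[m][:,:2].astype(np.float32); print(cam,"top rect",m.sum(),cv2.minAreaRect(q))
    m=(pts[:,2]>.045)&(pts[:,2]<.093)&(pts[:,0]<.64)&(pts[:,0]>.44)&(pts[:,1]>.13)&(pts[:,1]<.27)
    q=pts[m][:,:2].astype(np.float32); print(cam,"door line",m.sum(),cv2.fitLine(q,cv2.DIST_HUBER,0,.01,.01).ravel(),q[:,0].min())
    m=(pts[:,2]>.06)&(pts[:,2]<.085)&(pts[:,0]<.54)&(pts[:,0]>.46)&(pts[:,1]>0.0)&(pts[:,1]<.14)
    q=pts[m][:,:2].astype(np.float32); print(cam,"plate line",m.sum(),cv2.fitLine(q,cv2.DIST_HUBER,0,.01,.01).ravel())
```

```text
frontL [0.6364 0.1615 0.1   ]
frontR [ 0.602  -0.0489  0.1   ]
plateL [0.5238 0.1378 0.082 ]
plateR [0.5056 0.0077 0.082 ]
doorhinge [0.6172 0.1446 0.095 ]
doorfree outer [0.4569 0.2241 0.095 ]
doorfree inner [0.4554 0.2008 0.095 ]
btn [0.5655 0.3562 0.058 ]
jar [ 0.4725 -0.0664  0.075 ]
weight [0.3972 0.3158 0.058 ]
handle [0.4846 0.2305 0.07  ]
yaw -9.285118626342479 0.21327889261916816
yaw -7.941419016991635 0.13134367797318858
153.62183399113164
btn side [0.56405681 0.35828943 0.06164088] btn top [0.56517283 0.35493789 0.06275871]Traceback (most recent call last):
  File "<stdin>", line 14, in <module>
  File "h.py", line 11, in atd
    o,r=ray(cam,*uv); u,v=map(int,np.round(uv)); p=depth[v-1:v+2,u-1:u+2]; p=p[p>0]
        ~~~^^^^^^^^^
  File "h.py", line 4, in ray
    i=imaging.camera_info(cam); f=210/np.tan(np.radians(i["vertical_fov"])/2)
ValueError: time passes only in moves, steps and waits
```

```bash
python3 -m jog '[{"rotation":[0,0,4],"translation":[30,-45,0],"grip":0},{"rotation":[0,0,8],"translation":[60,-85,0],"grip":0},{"rotation":[0,0,8],"translation":[90,-125,0],"grip":0},{"rotation":[0,0,8],"translation":[120,-165,0],"grip":0},{"rotation":[0,0,8],"translation":[150,-205,0],"grip":0},{"rotation":[0,0,8],"translation":[180,-245,0],"grip":0},{"rotation":[0,0,8],"translation":[205,-285,0],"grip":0},{"rotation":[0,0,8],"translation":[230,-325,0],"grip":0},{"rotation":[0,0,8],"translation":[255,-365,0],"grip":0},{"rotation":[0,0,8],"translation":[280,-405,0],"grip":0},{"rotation":[0,0,8],"translation":[300,-444,0],"grip":0},{"rotation":[0,0,8],"translation":[300,-444,0],"grip":0},{"rotation":[0,0,8],"translation":[300,-444,-40],"grip":0},{"rotation":[0,0,8],"translation":[300,-444,-80],"grip":0},{"rotation":[0,0,8],"translation":[300,-444,-120],"grip":0},{"rotation":[0,0,8],"translation":[300,-444,-155],"grip":0},{"rotation":[0,0,8],"translation":[300,-444,-186],"grip":0},{"rotation":[0,0,8],"translation":[300,-444,-186],"grip":0},{"rotation":[0,0,8],"translation":[300,-444,-186],"grip":0}]'
python3 - <<'E'
from h import *
for c in("top","side"):
    p,d=imaging.camera(c); cv2.imwrite(f"pics/{c}1.png",p[:,:,::-1])
s=cv2.imread("pics/side1.png");cv2.imwrite("pics/c.png",cv2.resize(s[120:420,80:480],(800,600)))
E
```

```text
time: 3.3
ee_pos: [0.4654, 0.0808, 0.0461]
tcp_rot: [-180.0, -0.0, 170.5]
wrist_force: [0.5, 0.1, 1.0]
opening: 0.0004
grasp_force: 0.0
```

View pics/c.png

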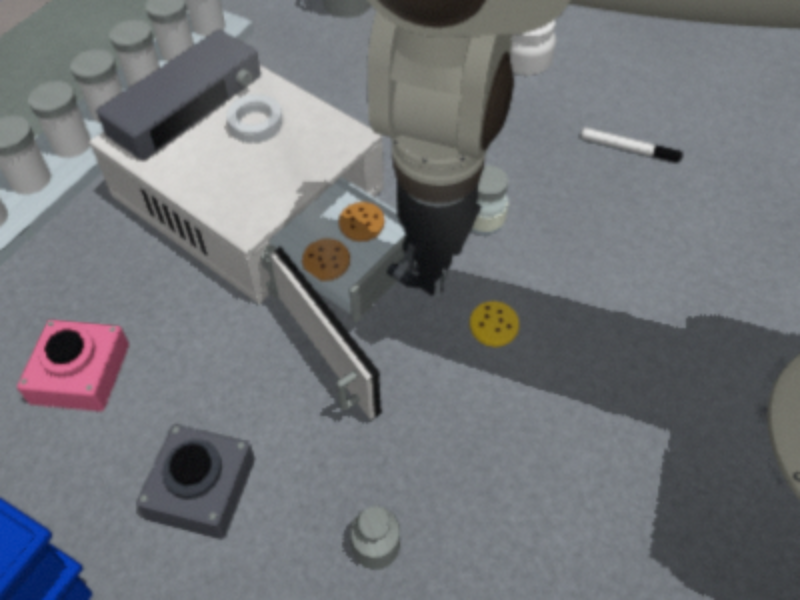

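The shut fingers stand in front of the tray plate at crop (425,280), clear of the jar and the door. Next I'll push gently.

```bash
python3 -m jog '[{"rotation":[0,0,8],"translation":[8,-1,0],"grip":0},{"rotation":[0,0,0],"translation":[16,-2.6,0],"grip":0},{"rotation":[0,0,0],"translation":[24,-4,0],"grip":0},{"rotation":[0,0,0],"translation":[29,-4.7,0],"grip":0},{"rotation":[0,0,0],"translation":[33,-5.3,0],"grip":0},{"rotation":[0,0,0],"translation":[37,-6,0],"grip":0},{"rotation":[0,0,0],"translation":[42,-6.8,0],"grip":0},{"rotation":[0,0,0],"translation":[48,-7.7,0],"grip":0},{"rotation":[0,0,0],"translation":[54,-8.7,0],"grip":0},{"rotation":[0,0,0],"translation":[60,-9.7,0],"grip":0},{"rotation":[0,0,0],"translation":[66,-10.7,0],"grip":0},{"rotation":[0,0,0],"translation":[72,-11.7,0],"grip":0},{"rotation":[0,0,0],"translation":[78,-12.7,0],"grip":0},{"rotation":[0,0,0],"translation":[84,-13.6,0],"grip":0},{"rotation":[0,0,0],"translation":[90,-14.6,0],"grip":0},{"rotation":[0,0,0],"translation":[96,-15.6,0],"grip":0},{"rotation":[0,0,0],"translation":[102,-16.5,0],"grip":0},{"rotation":[0,0,0],"translation":[108,-17.5,0],"grip":0},{"rotation":[0,0,0],"translation":[114,-18.5,0],"grip":0},{"rotation":[0,0,0],"translation":[119,-19.3,0],"grip":0}]'
```

```text
time: 5.4
ee_pos: [0.5851, 0.0611, 0.0452]
tcp_rot: [-180.0, -0.0, 170.5]
wrist_force: [-2.5, -0.5, -0.7]
opening: 0.0001
grasp_force: 0.8
```

```bash
python3 -m jog '[{"rotation":[0,0,0],"translation":[4,-0.6,0],"grip":0},{"rotation":[0,0,0],"translation":[8,-1.3,0],"grip":0},{"rotation":[0,0,0],"translation":[11,-1.8,0],"grip":0},{"rotation":[0,0,0],"translation":[14,-2.3,0],"grip":0},{"rotation":[0,0,0],"translation":[14,-2.3,0],"grip":0}]'
```

```text
time: 5.9
ee_pos: [0.5991, 0.0589, 0.0454]
tcp_rot: [180.0, 0.0, 170.5]
wrist_force: [-1.0, 0.6, 0.2]
opening: 0.0003
grasp_force: 0.0
```

```bash
python3 -m jog '[{"rotation":[0,0,0],"translation":[2,-0.3,0],"grip":0},{"rotation":[0,0,0],"translation":[4,-0.6,0],"grip":0},{"rotation":[0,0,0],"translation":[6,-0.9,0],"grip":0},{"rotation":[0,0,0],"translation":[6,-0.9,0],"grip":0}]'
```

```text
time: 6.3
ee_pos: [0.6045, 0.058, 0.0454]
tcp_rot: [180.0, -0.0, 170.5]
wrist_force: [-3.4, 0.6, 1.0]
opening: -0.0002
grasp_force: 1.6
```

```bash
python3 -m jog '[{"rotation":[0,0,0],"translation":[2,-0.3,0],"grip":0},{"rotation":[0,0,0],"translation":[4,-0.6,0],"grip":0},{"rotation":[0,0,0],"translation":[4,-0.6,0],"grip":0}]'
```

```text
time: 6.6
ee_pos: [0.6044, 0.058, 0.0454]
tcp_rot: [-180.0, -0.5, 170.5]
wrist_force: [-27.2, 3.4, 14.7]
opening: -0.0001
grasp_force: 13.5
```

The tray is home: at x=0.6045 the force rises steeply, and that matches the prediction. Now I'll retreat, lift, and move to the outer side of the door.

```bash
python3 -m jog '[{"rotation":[0,0,0],"translation":[-15,2.4,0],"grip":0},{"rotation":[0,0,0],"translation":[-40,6.5,0],"grip":0},{"rotation":[0,0,0],"translation":[-60,9.7,20],"grip":0},{"rotation":[0,0,0],"translation":[-70,11,65],"grip":0},{"rotation":[0,0,-8],"translation":[-70,11,110],"grip":0},{"rotation":[0,0,-16],"translation":[-71,25,120],"grip":0},{"rotation":[0,0,-24],"translation":[-71,50,120],"grip":0},{"rotation":[0,0,-32],"translation":[-71,75,120],"grip":0},{"rotation":[0,0,-40],"translation":[-71,100,120],"grip":0},{"rotation":[0,0,-48],"translation":[-71,125,120],"grip":0},{"rotation":[0,0,-56],"translation":[-71,150,120],"grip":0},{"rotation":[0,0,-64],"translation":[-71,170,120],"grip":0},{"rotation":[0,0,-72],"translation":[-71,170,120],"grip":0},{"rotation":[0,0,-80],"translation":[-71,170,120],"grip":0},{"rotation":[0,0,-88],"translation":[-71,170,120],"grip":0},{"rotation":[0,0,-96],"translation":[-71,170,120],"grip":0},{"rotation":[0,0,-102],"translation":[-71,170,120],"grip":0},{"rotation":[0,0,-102],"translation":[-71,170,120],"grip":0}]'
python3 - <<'E'
from h import *
for c in("top","side"):
    p,d=imaging.camera(c); cv2.imwrite(f"pics/{c}2.png",p[:,:,::-1])
    for n,z in(("tray_front",.052),("biscuit0",.028)):
        for m in spotter.mark_of(c,n)[:2]: print(c,n,np.round(m["uv"]),m["confidence"],atz(c,m["uv"],z))
t=cv2.imread("pics/top2.png");s=cv2.imread("pics/side2.png")
cv2.imwrite("pics/d.png",np.hstack([cv2.resize(t[90:310,150:350],(400,440)),cv2.resize(s[150:370,120:320],(400,440))]))
print(readout.get_obs()["ee_pos"],readout.get_obs()["tcp_rot"])
H=np.array([.6196,.1463])
for k in range(158,266,6):
    a=np.radians(k);u=np.array([np.cos(a),np.sin(a)]);n=np.array([u[1],-u[0]])
    print(k,np.round(1000*(H+.105*u+.014*n),1))
E
```

```text
time: 8.4
ee_pos: [0.5379, 0.2275, 0.1654]
tcp_rot: [180.0, -0.0, 68.4]
wrist_force: [-0.7, -0.5, 0.3]
opening: 0.0005
grasp_force: 0.0
top tray_front [270. 183.] 0.78 [0.61500581 0.05485172 0.052     ]
top biscuit0 [357. 184.] 0.84 [ 0.62026526 -0.18585028  0.028     ]
top biscuit0 [263. 259.] 0.76 [0.4076557  0.07003673 0.028     ]
side tray_front [241. 232.] 0.88 [0.61488719 0.06693541 0.052     ]
side tray_front [243. 295.] 0.31 [0.52323843 0.19869536 0.052     ]
side biscuit0 [292. 177.] 0.76 [ 0.61043048 -0.16898224  0.028     ]
side biscuit0 [327. 282.] 0.66 [0.3939535  0.07662181 0.028     ]
[0.53763747 0.22739727 0.16531376] [ 1.79991666e+02 -5.10617760e-03  6.85639681e+01]
158 [527.5 198.6]
164 [522.5 188.7]
170 [518.6 178.3]
176 [515.8 167.6]
182 [514.2 156.6]
188 [513.7 145.6]
194 [514.3 134.5]
200 [516.1 123.5]
206 [519.1 112.9]
212 [523.1 102.5]
218 [528.2  92.7]
224 [534.3  83.4]
230 [541.4  74.9]
236 [549.3  67.1]
242 [557.9  60.2]
248 [567.3  54.2]
254 [577.2  49.2]
260 [587.6  45.3]
```

View pics/d.png

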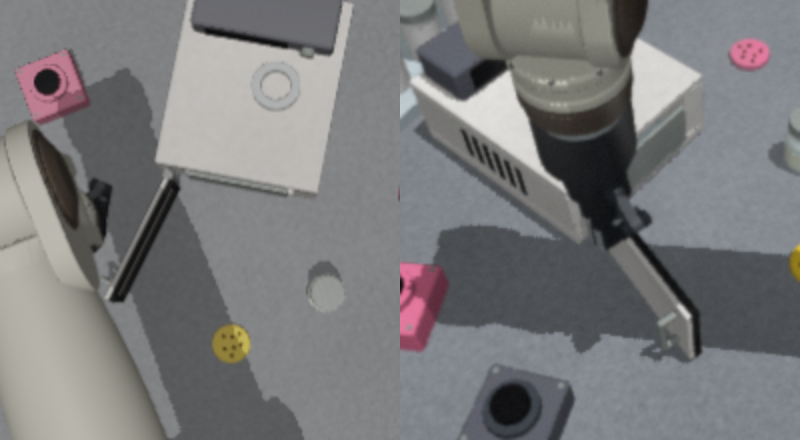

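The pictures show the tray flush at the tester's front (left half, (240,182)). The fingers are above the door's outer side at (95,205), clear of the handle at (110,270).

```bash
python3 -m jog '[{"rotation":[0,0,0],"translation":[0,0,-40],"grip":0},{"rotation":[0,0,0],"translation":[0,0,-80],"grip":0},{"rotation":[0,0,0],"translation":[0,0,-115],"grip":0},{"rotation":[0,0,0],"translation":[0,0,-115],"grip":0}]'
```

```text
time: 9.1
ee_pos: [0.5348, 0.2262, 0.0453]
tcp_rot: [-179.7, 0.3, 68.5]
wrist_force: [-0.2, 0.6, -0.2]
opening: -0.0002
grasp_force: 0.0
```

```bash
python3 -m jog '[{"rotation":[0,0,0],"translation":[-5,-15,0],"grip":0},{"rotation":[0,0,0],"translation":[-10,-27,0],"grip":0},{"rotation":[0,0,6],"translation":[-15,-39,0],"grip":0},{"rotation":[0,0,12],"translation":[-19,-49,0],"grip":0},{"rotation":[0,0,18],"translation":[-22,-60,0],"grip":0},{"rotation":[0,0,24],"translation":[-23,-71,0],"grip":0},{"rotation":[0,0,30],"translation":[-24,-82,0],"grip":0},{"rotation":[0,0,36],"translation":[-23,-93,0],"grip":0},{"rotation":[0,0,42],"translation":[-21,-104,0],"grip":0},{"rotation":[0,0,48],"translation":[-18,-115,0],"grip":0},{"rotation":[0,0,54],"translation":[-14,-125,0],"grip":0},{"rotation":[0,0,60],"translation":[-9,-135,0],"grip":0},{"rotation":[0,0,66],"translation":[-3,-144,0],"grip":0},{"rotation":[0,0,72],"translation":[4,-153,0],"grip":0},{"rotation":[0,0,78],"translation":[12,-160,0],"grip":0},{"rotation":[0,0,84],"translation":[20,-167,0],"grip":0},{"rotation":[0,0,84],"translation":[20,-167,0],"grip":0}]'
```

```text
time: 10.8
ee_pos: [0.5587, 0.059, 0.0526]
tcp_rot: [179.9, 0.2, 152.5]
wrist_force: [-0.8, -0.1, 0.1]
opening: -0.0003
grasp_force: 0.0
```

```bash
python3 -m jog '[{"rotation":[0,0,3],"translation":[4.5,-2.5,0],"grip":0},{"rotation":[0,0,6],"translation":[9,-5,0],"grip":0},{"rotation":[0,0,9],"translation":[14,-7.5,0],"grip":0},{"rotation":[0,0,12],"translation":[19,-10,0],"grip":0},{"rotation":[0,0,15],"translation":[24,-12,0],"grip":0},{"rotation":[0,0,18],"translation":[27,-13,0],"grip":0},{"rotation":[0,0,18],"translation":[27,-13,0],"grip":0}]'
```

```text
time: 11.5
ee_pos: [0.5848, 0.0471, 0.0517]
tcp_rot: [180.0, 0.1, 170.3]
wrist_force: [-0.6, -0.6, 0.1]
opening: 0.0003
grasp_force: 0.0
```

```bash
python3 -m jog '[{"rotation":[0,0,0],"translation":[2,-0.3,0],"grip":0},{"rotation":[0,0,0],"translation":[4,-0.6,0],"grip":0},{"rotation":[0,0,0],"translation":[4,-0.6,0],"grip":0}]'
```

```text
time: 11.8
ee_pos: [0.5869, 0.047, 0.0503]
tcp_rot: [-180.0, -0.2, 170.4]
wrist_force: [-8.2, 1.7, 2.6]
opening: -0.0
grasp_force: 0.0
```

```bash
python3 -m jog '[{"rotation":[0,0,0],"translation":[2,-0.3,0],"grip":0},{"rotation":[0,0,0],"translation":[2,-0.3,0],"grip":0},{"rotation":[0,0,0],"translation":[2,-0.3,0],"grip":0}]'
```

```text
time: 12.1
ee_pos: [0.5869, 0.0472, 0.0497]
tcp_rot: [-180.0, -0.4, 170.4]
wrist_force: [-17.9, 3.2, 4.9]
opening: 0.0002
grasp_force: 0.0
```

```bash
python3 -m jog '[{"rotation":[0,0,0],"translation":[-15,2.4,0],"grip":0},{"rotation":[0,0,0],"translation":[-40,6.5,0],"grip":0},{"rotation":[0,0,0],"translation":[-70,11,20],"grip":0},{"rotation":[0,0,0],"translation":[-80,20,65],"grip":0},{"rotation":[0,0,0],"translation":[-75,50,100],"grip":0},{"rotation":[0,0,0],"translation":[-68,90,105],"grip":0},{"rotation":[0,0,0],"translation":[-60,130,105],"grip":0},{"rotation":[0,0,0],"translation":[-50,170,105],"grip":0},{"rotation":[0,0,0],"translation":[-42,210,105],"grip":0},{"rotation":[0,0,0],"translation":[-34,250,105],"grip":0},{"rotation":[0,0,0],"translation":[-28,290,105],"grip":0},{"rotation":[0,0,0],"translation":[-26,310,85],"grip":0},{"rotation":[0,0,0],"translation":[-26,310,45],"grip":0},{"rotation":[0,0,0],"translation":[-26,310,40],"grip":0},{"rotation":[0,0,0],"translation":[-26,310,40],"grip":0}]'
python3 - <<'E'
from h import *
print(readout.get_obs()["ee_pos"])
for c in("top","side"):
    p,d=imaging.camera(c); cv2.imwrite(f"pics/{c}3.png",p[:,:,::-1])
    print(spotter.mark_of(c,"door_push")[:1])
t=cv2.imread("pics/top3.png");s=cv2.imread("pics/side3.png")
cv2.imwrite("pics/e.png",np.hstack([cv2.resize(t[90:310,130:330],(400,440)),cv2.resize(s[150:410,100:300],(400,520))[:440]]))
E
```

```text
time: 13.6
ee_pos: [0.5638, 0.3558, 0.0896]
tcp_rot: [-179.9, -0.1, 170.4]
wrist_force: [0.8, 0.1, 1.0]
opening: -0.0001
grasp_force: 0.0
[0.56380975 0.35583612 0.08964983]
[{'uv': [277.0, 191.4], 'confidence': 0.98}]
[{'uv': [251.2, 225.6], 'confidence': 0.89}]
```

View pics/e.png

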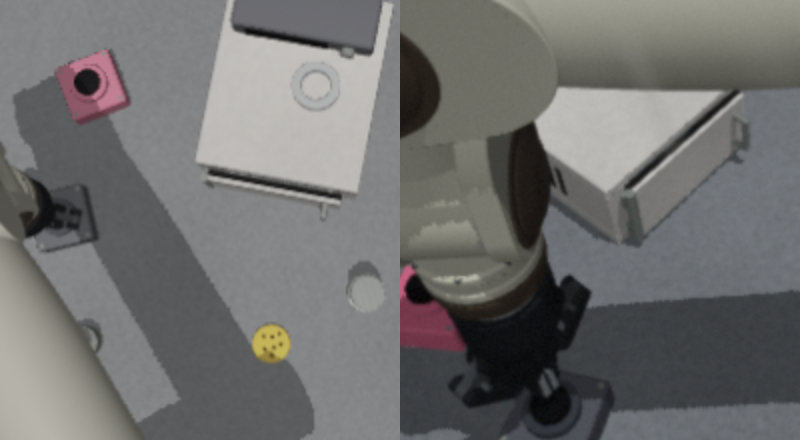

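The door is shut, parallel to the tester's front (left half, (210,178) to (338,203)). The fingertips are centred over the grey box's button (right half, (550,400)).

```bash
python3 -m jog '[{"rotation":[0,0,0],"translation":[0,0,-15],"grip":0},{"rotation":[0,0,0],"translation":[0,0,-26],"grip":0},{"rotation":[0,0,0],"translation":[0,0,-31],"grip":0},{"rotation":[0,0,0],"translation":[0,0,-34],"grip":0},{"rotation":[0,0,0],"translation":[0,0,-36],"grip":0},{"rotation":[0,0,0],"translation":[0,0,-36],"grip":0}]'
```

```text
time: 14.4
ee_pos: [0.5644, 0.3562, 0.056]
tcp_rot: [180.0, 0.0, 170.5]
wrist_force: [-5.3, -4.8, 12.6]
opening: -0.0001
grasp_force: 6.4
```

```bash
python3 -m jog '[{"rotation":[0,0,0],"translation":[0,0,-1.5],"grip":0},{"rotation":[0,0,0],"translation":[0,0,-3],"grip":0},{"rotation":[0,0,0],"translation":[0,0,-3],"grip":0}]'
```

```text
time: 14.7
ee_pos: [0.5644, 0.3562, 0.0557]
tcp_rot: [179.9, 0.1, 170.5]
wrist_force: [-12.3, -7.9, 28.4]
opening: 0.0002
grasp_force: 14.4
```

```bash
python3 -m jog '[{"rotation":[0,0,0],"translation":[0,0,3.5],"grip":0},{"rotation":[0,0,0],"translation":[0,0,3.5],"grip":0}]'; python3 -m jog '[{"rotation":[0,0,0],"translation":[0,0,1.2],"grip":0},{"rotation":[0,0,0],"translation":[0,0,1.2],"grip":0}]';python3 -m jog '[{"rotation":[0,0,0],"translation":[0,0,2],"grip":0},{"rotation":[0,0,0],"translation":[0,0,2],"grip":0}]';python3 -m jog '[{"rotation":[0,0,0],"translation":[0,0,2],"grip":0},{"rotation":[0,0,0],"translation":[0,0,2],"grip":0}]'
```

```text
time: 14.9
ee_pos: [0.5647, 0.3565, 0.0563]
tcp_rot: [180.0, 0.1, 170.5]
wrist_force: [-1.5, -1.0, 5.0]
opening: 0.0
grasp_force: 2.4
time: 15.1
ee_pos: [0.5647, 0.3564, 0.0564]
tcp_rot: [180.0, 0.0, 170.5]
wrist_force: [-1.4, -1.0, 3.9]
opening: -0.0002
grasp_force: 2.3
time: 15.3
ee_pos: [0.5647, 0.3565, 0.0581]
tcp_rot: [-180.0, 0.0, 170.5]
wrist_force: [-0.3, 0.1, 3.8]
opening: 0.0
grasp_force: 1.8
time: 15.5
ee_pos: [0.5647, 0.3565, 0.06]
tcp_rot: [-180.0, 0.0, 170.5]
wrist_force: [0.4, -1.3, 2.8]
opening: -0.0002
grasp_force: 1.3
```

The force curve is a spring released from a hard bottom stop (about 5 N at 0.056 down to 2.8 N at 0.060), so the button went fully down. Now lifting clear.

```bash
python3 -m jog '[{"rotation":[0,0,0],"translation":[0,0,10],"grip":0},{"rotation":[0,0,0],"translation":[0,0,40],"grip":0},{"rotation":[0,0,0],"translation":[0,0,80],"grip":0},{"rotation":[0,0,0],"translation":[-30,0,120],"grip":0},{"rotation":[0,0,0],"translation":[-70,0,150],"grip":0},{"rotation":[0,0,0],"translation":[-110,0,170],"grip":0},{"rotation":[0,0,0],"translation":[-150,10,180],"grip":0},{"rotation":[0,0,0],"translation":[-190,30,180],"grip":0},{"rotation":[0,0,0],"translation":[-230,60,180],"grip":0},{"rotation":[0,0,0],"translation":[-270,90,180],"grip":0},{"rotation":[0,0,0],"translation":[-310,120,180],"grip":0},{"rotation":[0,0,0],"translation":[-310,120,180],"grip":0},{"rotation":[0,0,0],"translation":[-310,120,180],"grip":0}]'
python3 - <<'E'
from h import *
for c in("top","side"):
    p,d=imaging.camera(c); cv2.imwrite(f"pics/{c}4.png",p[:,:,::-1])
    uv=spotter.mark_of(c,"start_button_top")[0]["uv"];print(uv,atd(c,uv,d))
t=cv2.imread("pics/top4.png");s=cv2.imread("pics/side4.png")
cv2.imwrite("pics/f.png",np.hstack([cv2.resize(t[90:310,130:330],(400,440)),cv2.resize(s[120:420,80:350],(400,444))[:440]]))
E
```

```text
time: 16.8
ee_pos: [0.2534, 0.477, 0.2402]
tcp_rot: [-180.0, -0.0, 170.6]
wrist_force: [0.3, 0.2, -0.6]
opening: 0.0001
grasp_force: 0.0
[159.7, 199.5] [0.56216636 0.35208796 0.06370143]
[110.8, 289.4] [0.31247195 0.50167521 0.6857453 ]
```

View pics/f.png

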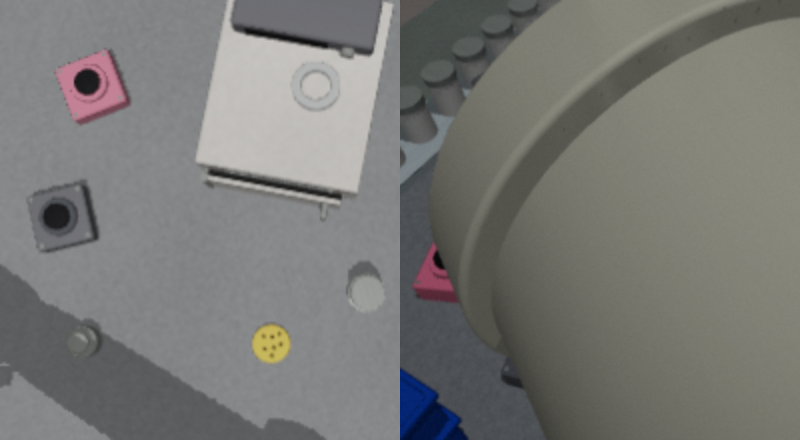

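The top view shows the door shut, the button back up at (57,215), and the tape, jar, weight and yellow disc in their original places. The arm is clear.

```bash
python3 -c "
from workcell import bot
print(bot.job_done())"
```

```text
the job is handed in; nothing more can be done
None
```

The sample tray is fully home, the door is shut over it, the start button on the grey control box was pressed all the way down and came back up, and the job is handed in at about 17 s.

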